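# Open the oil filler of a jeweller's rolling mill

### The job

Unscrew the red oil filler cap from the gearbox of the rolling mill (ordinary right-hand thread, so anticlockwise seen from above, taking a fresh grip as often as needed until it comes away), lift it clear without forcing it off the thread, and set it down gently in the aluminium parts dish, standing open side down as it sat on the filler. Let go of it, and leave the brush, the file and the ring clamp where they lie.

Things in the scene. Friction and masses are not known exactly. Their poses are not given: they have to be found in the camera images.
- cap_center (a point): centre (half-way up) of the loose red round filler cap, 44 mm in diameter, 42 mm high, 50 to 100 g, fluted side, white stripe on its flat top; z axis up out of the top, x axis along the stripe. Solid in its upper 17 mm, hollow and open below, three lugs inside run in the thread. Found screwed home: its lower rim rests on the seat, with up to 2.5 mm of axial play on the thread.
- filler_seat (a point): centre of the steel flange (58 mm diameter) that the cap's rim sits on, 118 mm over the bench; z up. A brass neck, 33 mm over its thread, stands 22 mm above it. Right-hand thread, 10 mm rise a turn. It lets go after 0.8 to 1.1 turns anticlockwise from above: felt, not seen; before, a pull is stopped after the play, then the cap lifts straight off. Let go of, the cap stays put.
- mill: the bench rolling mill, fixed; origin on the bench under the filler axis. Green gearbox 130 x 130 mm centred there, top at 112 mm; on its +y side a roll stand, 107 to 248 mm off the filler axis, 176 mm high, black handwheel up to 199 mm; on its +x side a grey motor to 165 mm, 102 mm high; base plate 14 mm thick, x -80 to 170, y -75 to 255 mm.
- dish_in (a point): centre of the inner floor of the shallow aluminium parts dish, fixed to the bench: outside 160 mm (x) by 140 mm (y), walls 4 mm thick, 11 mm high over the bench; the floor lies about 4 mm over the bench; z up.
- brush: loose wooden bench brush, 200 x 52 x 40 mm, lying bristles down, long side along its x; origin at the centre of its underside
- ring_clamp: loose wooden ring clamp with a steel band, 180 x 34 x 30 mm, lying along its x; origin at the centre of its underside
- file: loose hand file with a flat wooden handle, 190 mm long, 24 mm wide, 16 mm high, lying along its x, handle to -x; origin at the centre of its underside
Things that resemble listed ones, but are neither listed nor needed, are in the scene too. Of the things like the part that bears cap_center, leave any that is brown; of the rest the smaller one is meant. Of the things shaped like the part that bears dish_in, the aluminium one is meant.

How it is judged:
By the outcome, as a careful person would: the job done as asked, in the order asked, and still so for the second after the job is handed in, with the robot touching nothing.
It also fails if it takes over 72 s, if anything falls off the work surface, if the arm or the gripper's body presses on something with over 40 N, if the wrist force passes 120 N, or if a joint passes its speed limit or range.

### The arm

A 6-joint arm with a two-finger parallel gripper is mounted at the origin on the work surface. World frame = base frame: x ahead of the robot, y to its left, z up, the work surface at z = 0. Lengths are in m, angles in rad, forces in N, time in s.
With the tool pointing down it reaches from about 0.275 to 0.85 m from the base axis. Payload 5.2 kg.
Tool frame: the origin (TCP) lies at the very end of the fingers, on their centre line; the grasp point (between the pads) lies 19 mm behind it; z points along the fingers, y is the direction in which the jaws open and shut (so a half turn about z gives the same grasp; the last joint's range is limited). The gripper opens to 85 mm and grips with 20 to 120 N. Pads are 22 mm wide; open, the fingers measure 114 mm over their backs; the gripper's body (76 mm by 85 mm) begins 54 mm behind the grasp point. The pads swing forward as they close: fully open they stand 13 mm farther back than shut.
Start: joints at [1.038, 0.259, 1.535, -0, 1.348, -0.203], TCP at [0.178, 0.52, 0.231] pointing down, gripper open.
Joint ranges: [-3.14, 3.14], [-0.91, 2.08], [0.19, 2.58], [-1.22, 4.36], [0.22, 2.71], [-3.12, 3.12]. Speed limits (rad/s): [2.57, 2.57, 3.14, 3.14, 3.14, 3.14].

### API

Orientations are given as a unit quaternion [x, y, z, w].
In Python, from plant import manip, vision gives the robot as it stands.
- The arm moves only by the tool arm_command, never from a script. Its argument "moves" is text: rows parted by semicolons, each of 7 numbers parted by spaces: the turn, a rotation vector about the tool's x, y, z in rad, then the shift along the tool's x, y, z in cm, then the finger opening in cm, from 0 to 8.54. In form: wx wy wz tx ty tz fingers; .... A call has 1 to 8 rows; each row is the pose to reach, as a shift and turn from the pose commanded when the call began, along the tool's axes at that moment; what a row does not reach only later rows make up. A row lasts 1/8 s, in which the tool goes at most 62.5 mm and 10.7 degrees, less where a joint would pass 70% of its speed; a pose out of reach is approached as far as the arm can. A call with a gripper value outside its range is refused whole. The fingers move at their own pace and stop on an object; "squeeze" is the grip in N (left out, the last holds). Time passes only in rows, so rows that repeat a pose let the fingers close. It gives the time, the measured TCP pose, the force and the opening at its end, in the units of the state.
- manip.get_obs(): the state, without advancing time (a new reading comes with each control period).
- vision.read_camera(name): name is "side" or "top"; returns a dict with "image" (420x560x3 uint8, red, green, blue), "range_z" (420x560 float32, m along the optical axis (not along the pixel's ray), 0 where there is no reading), "intrinsics" (3x3 intrinsics, pixels), "pose" (4x4, takes a point from camera to world coordinates). Camera axes: x right, y down, z forward; pixel columns grow to the right and rows downward; lengths in m; the calibration is good to about 2 mm. A picture is of the moment at which its call begins.
- manip.sign_off(): hands the job in, once; it reports no verdict.
The state is a dict: "time_s": time; "q": joint angles; "joint_velocities": joint speeds; "effort": joint torques, N m; "eef_pos": TCP position; "tcp_rot": TCP orientation; "ft_force": force on the tool from outside, world axes, zero at the start; "moment": the same for the moment, N m; "grip_width": opening from 0.0 (shut) to 1.0 (fully open).
Only numpy, scipy, OpenCV 4.12 (cv2) and the standard library are available. Lean on these libraries where they do the work, as an engineer would, in place of code of your own. Each camera call takes 0.05 s, during which the arm holds its last target.

## Working session

There is one attempt and no reset: what is moved stays moved. The work goes in short steps, Python scripts to look and compute and a tool call to move; the robot and the scene stay as the last step left them, time stands still between calls to the robot, and variables do not carry over. Pictures are saved under pics/ and viewed, and the job is handed in when it is done.

Besides the shell and the picture viewer there is one more tool, called after ">>>" by a JSON object that holds its "api" and its "payload", one argument or row to a line. arm_command: Moves the arm, as the interface text tells. Its arguments: {"type":"object","properties":{"moves":{"type":"string"},"squeeze":{"type":"number"}},"required":["moves"]}

```bash
ls; mkdir -p pics; python3 - <<'E'
from plant import manip, vision
import cv2,pickle
print(manip.get_obs())
for n in ("side","top"):
    d=vision.read_camera(n); pickle.dump(d,open(f"{n}0.pkl","wb"))
    cv2.imwrite(f"pics/{n}0.png",d["image"][:,:,::-1]); print(d["intrinsics"],d["pose"])
E
```

```text
pics
{'time_s': 0.0, 'q': array([ 1.03820983e+00,  2.59353196e-01,  1.53609163e+00, -8.89893466e-06,
        1.34800541e+00, -2.02784865e-01]), 'joint_velocities': array([ 0.00132636, -0.00030105, -0.00183439, -0.00015929, -0.00241911,
        0.00160777]), 'effort': array([ 2.80166598e-03, -4.46027756e+01, -2.90577543e+01, -3.18739126e-05,
        1.13383750e-02, -4.41952011e-05]), 'eef_pos': array([0.17781669, 0.51989855, 0.23046578]), 'tcp_rot': array([ 1.64153451e-01,  9.86434378e-01, -8.68270952e-04, -3.29811298e-04]), 'ft_force': array([ 0.72486611, -0.06876818,  0.49103783]), 'moment': array([-0.03078524,  0.00724335, -0.06349625]), 'grip_width': 0.995891467558272}
[[510.1573382    0.         283.2602283 ]
 [  0.         510.1573382  215.65757168]
 [  0.           0.           1.        ]] [[ 0.96545177 -0.18572906  0.18277746  0.25736439]
 [-0.26057684 -0.69244441  0.67277072 -0.81647532]
 [ 0.00161016 -0.69715526 -0.71691838  0.92061058]
 [ 0.          0.          0.          1.        ]]
[[403.49694135   0.         278.95030638]
 [  0.         403.49694135 212.46102438]
 [  0.           0.           1.        ]] [[ 1.90668472e-02 -9.82119423e-01  1.87290932e-01  2.52537790e-01]
 [-9.99811518e-01 -1.94146452e-02 -2.26744254e-05 -8.29360180e-02]
 [ 3.65845600e-03 -1.87255199e-01 -9.82304487e-01  1.10471301e+00]
 [ 0.00000000e+00  0.00000000e+00  0.00000000e+00  1.00000000e+00]]
```

View pics/side0.png

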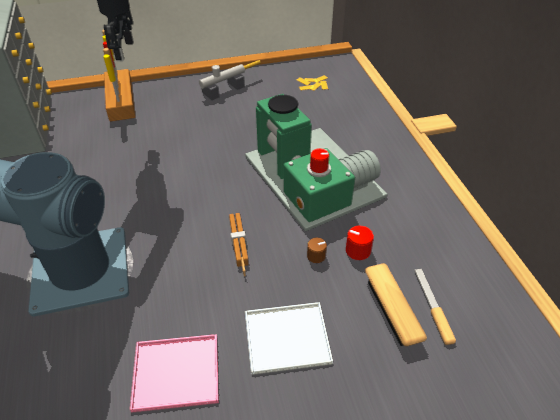

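View pics/top0.png

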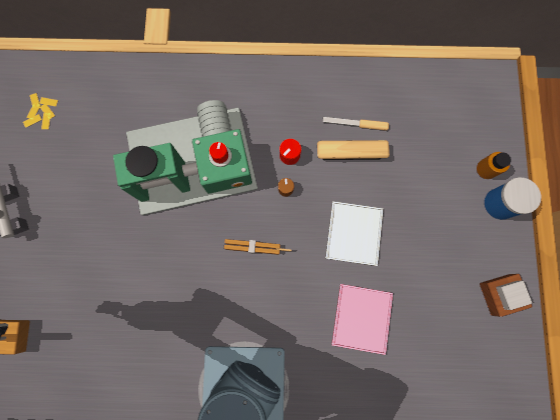

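Candidates for the cap are the red one on the gearbox (side 319,160; top 219,152), the larger loose red one (side 360,242; top 290,152) and the brown one (side 317,250; top 286,187). I choose the small red one on the filler. For the dish, the aluminium one is at top 355,234 and the pink one at 362,319 is a decoy. Next I measure both and check a close crop.

```bash
cat > h.py <<'E'
import numpy as np,cv2,pickle
def ray(d,u,v,z):
    K,T=d["intrinsics"],d["pose"]
    r=T[:3,:3]@np.array([(u-K[0,2])/K[0,0],(v-K[1,2])/K[1,1],1]); o=T[:3,3]
    return o+r*(z-o[2])/r[2]
def cloud(d):
    K,T=d["intrinsics"],d["pose"]; z=d["range_z"]; v,u=np.indices(z.shape)
    p=np.stack([(u-K[0,2])/K[0,0]*z,(v-K[1,2])/K[1,1]*z,z],-1)@T[:3,:3].T+T[:3,3]
    p[z==0]=np.nan; return p
def load(n): return pickle.load(open(n,"rb"))
E
python3 - <<'E'
from h import *
for n in ("side","top"):
    d=load(f"{n}0.pkl"); im=d["image"].astype(int); P=cloud(d)
    hsv=cv2.cvtColor(d["image"],cv2.COLOR_RGB2HSV)
    red=(((hsv[...,0]<6)|(hsv[...,0]>174))&(hsv[...,1]>180)&(hsv[...,2]>100)).astype(np.uint8)
    k,l,s,c=cv2.connectedComponentsWithStats(red)
    for i in range(1,k):
        if s[i,4]>80:
            p=P[l==i]; print(n,s[i],c[i],np.nanpercentile(p,[2,50,98],axis=0).round(4).tolist())
    # cap top surface by depth
    for name,(u0,v0) in dict(cap=(319,160) if n=="side" else (219,152)).items():
        sub=P[v0-30:v0+30,u0-30:u0+30].reshape(-1,3); rr=hsv[v0-30:v0+30,u0-30:u0+30].reshape(-1,3)
        m=(sub[:,2]>.153); q=sub[m]; print(" top pts",m.sum(),q.mean(0),q.min(0),q.max(0), np.median(q[:,2]))
        (cx,cy),r=cv2.minEnclosingCircle(q[:,:2].astype(np.float32)); print(cx,cy,r)
    wh=((hsv[...,1]<40)&(hsv[...,2]>190)).astype(np.uint8)
    k,l,s,c=cv2.connectedComponentsWithStats(wh)
    for i in range(1,k):
        if s[i,4]>800:
            cnt=cv2.findContours((l==i).astype(np.uint8),0,2)[0][0]
            ap=cv2.boxPoints(cv2.minAreaRect(cnt)); print("dish?",c[i],s[i]); 
            ap=cv2.approxPolyDP(cnt,8,True)[:,0]
            w=np.array([ray(d,*a,.011) for a in ap]);print(ap.tolist(),w.round(3).tolist(), w.mean(0), np.nanmedian(P[l==i],0))
    u,v=(319,160) if n=="side" else (219,152)
    cv2.imwrite(f"pics/crop_{n}.png",cv2.resize(d["image"][v-40:v+40,u-50:u+50,::-1],None,fx=6,fy=6,interpolation=cv2.INTER_CUBIC))
E
```

```text
side [311 149  18  24 349] [318.76504298 160.75931232] [[0.5657, 0.0477, 0.1236], [0.581, 0.0564, 0.1528], [0.6018, 0.087, 0.1635]]
side [346 226  28  34 732] [359.22677596 242.73770492] [[0.6028, -0.1398, 0.0054], [0.6253, -0.1256, 0.0538], [0.6549, -0.0863, 0.0616]]
 top pts 255 [0.57994048 0.08551765 0.16007972] [0.53905161 0.04739505 0.15308763] [0.60808053 0.18028737 0.16779759] 0.160793311902231
0.5730801224708557 0.1129227876663208 0.0677204430103302
dish? [287.07373473 337.85165794] [ 245  302   88   70 4584]
[[319, 302], [245, 311], [252, 371], [332, 360]] [[0.496, -0.231, 0.011], [0.339, -0.212, 0.011], [0.323, -0.349, 0.011], [0.479, -0.367, 0.011]] [ 0.40908031 -0.28965093  0.011     ] [ 0.40801219 -0.29432596  0.00544741]
dish? [193.83318545 354.95652174] [ 164  340   50   35 1127]
[[213, 373], [213, 341], [164, 346], [188, 369]] [[0.25, -0.333, 0.011], [0.262, -0.265, 0.011], [0.166, -0.251, 0.011], [0.205, -0.313, 0.011]] [ 0.22057701 -0.29050592  0.011     ] [ 0.22189719 -0.27984782  0.00488591]
top [280 139  21  26 413] [289.99757869 151.03389831] [[0.6019, -0.1359, 
[... 245 characters left out ...]
5801 0.04999869 0.15333354] [0.6087009  0.09236571 0.16507673] 0.15964777223286686
0.5865336656570435 0.07252859324216843 0.022632163017988205
dish? [521.97338792 195.01535312] [505 178  35  35 977]
[[510, 181], [508, 204], [534, 209], [536, 186]] [[0.564, -0.73, 0.011], [0.498, -0.718, 0.011], [0.485, -0.789, 0.011], [0.551, -0.801, 0.011]] [ 0.52421607 -0.75966932  0.011     ] [ 0.50002899 -0.70014087  0.10712995]
dish? [354.2705314 233.4889579] [ 326  202   57   64 2898]
[[333, 202], [326, 257], [376, 265], [381, 208]] [[0.494, -0.232, 0.011], [0.341, -0.212, 0.011], [0.322, -0.347, 0.011], [0.479, -0.365, 0.011]] [ 0.40898547 -0.28928605  0.011     ] [ 0.40741201 -0.29135965  0.00393198]
```

```bash
python3 - <<'E'
import cv2,numpy as np
a=cv2.imread("pics/crop_side.png");b=cv2.imread("pics/crop_top.png")
cv2.imwrite("pics/crops.png",cv2.resize(np.hstack([a,b]),(800,320)))
E
python3 - <<'E'
from h import *
# fill circle edges of top face in both images: top face red+white, brightest
for n,(u,v) in dict(side=(319,160),top=(219,152)).items():
    d=load(f"{n}0.pkl")
    h=cv2.cvtColor(d["image"],cv2.COLOR_RGB2HSV)
    m=(((h[...,0]<8)|(h[...,0]>172))&(h[...,1]>60)|((h[...,1]<60)&(h[...,2]>170)))
    print(n)
    for r in range(v-16,v+22): print(r,"".join("%4d"%x if mm else "   ." for x,mm in zip(h[r,u-15:u+15,2],m[r,u-15:u+15])))
E
```

```text
side
144    .   .   .   .   .   .   . 208 208 207 206 206 205 205 204 205 205 205 205 205 205 205 205 205 203 203 202 203 203 204
145    .   .   .   .   .   .   . 209 207 207 206 207 206 205 204 206 205 205 205 205 205 205 205 205 205 203 204 204 204 203
146    .   .   .   .   .   .   . 208 207 206 206 207 206 206 206 206 206 206 205 205 207 207 205 205 205 205 204 204 202 201
147    .   .   .   .   .   .   . 208 206 207 209 209 208 208 206 207 207 208 209 209 209 208 207 207 205 205 205 203 201 199
148    .   .   .   .   .   .   . 208 206 207 209 202 219 227 231 238 235 225   . 199 179   .   . 178 206 206 205 203 200 200
149    .   .   .   .   .   .   . 206 205 202 233 246 247 247 248 248 248 247 246 245 237   . 203   . 177 205 206 205 203 202
150    .   .   .   .   .   .   . 200 225 247 248 249 249 249 249 249 249 249 249 248 248 246 229   .   . 177 204 205 205 205
151    .   .   .   .   .   .   . 214 243 250 249 249 249 249 249 249 249 249 249 249 249 248 247 229   .   . 178 205 205 206
152    .   .   .   .   .   .   . 221 249 250 249 249 249 249 249 249 249 249 249 249 249 249 24
[... 7708 characters left out ...]
  .   .   .   .   .   .   .   .   .   .   .   .   .   .   .   .   .   .   .
169    .   .   .   .   .   .   .   .   .   .   .   .   .   .   .   .   .   .   .   .   .   .   .   .   .   .   .   .   .   .
170    .   .   .   .   .   .   .   .   .   .   .   .   .   .   .   .   .   .   .   .   .   .   .   .   .   .   .   .   .   .
171    .   .   .   .   .   .   .   .   .   .   .   .   .   .   .   .   .   .   .   .   .   .   .   .   .   .   .   .   .   .
172    .   .   .   .   .   .   .   .   .   .   .   .   .   .   .   .   .   .   .   .   .   .   .   .   .   .   .   .   .   .
173    .   .   .   .   .   .   .   .   .   .   .   .   .   .   .   .   .   .   .   .   .   .   .   .   .   .   .   .   .   .
```

View pics/crops.png

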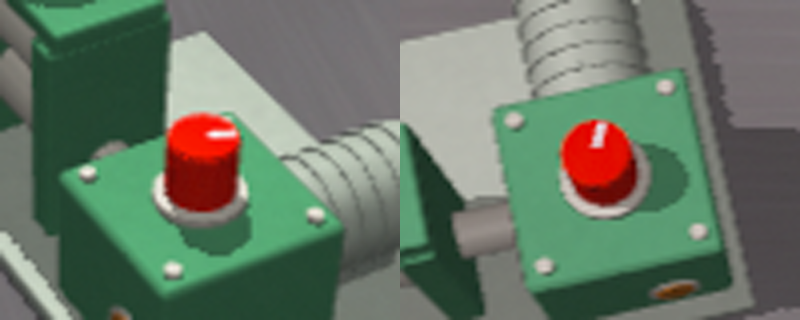

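The crop confirms that the small red cap with the white stripe sits on the steel flange of the green gearbox. Its top face centre is about (319.7,153.7) in the side view and (217.5,149.8) in the top view. Now I triangulate.

```bash
cat >> h.py <<'E'
from scipy.spatial.transform import Rotation as R
def tri(a,b):
    A=[];B=[]
    for d,(u,v) in (a,b):
        o=d["pose"][:3,3]; r=ray(d,u,v,0)-o; r/=np.linalg.norm(r); M=np.eye(3)-np.outer(r,r); A.append(M);B.append(M@o)
    return np.linalg.lstsq(np.vstack(A),np.hstack(B),rcond=None)[0]
def rel(p,yaw=None):
    "target TCP point -> shift in tool cm and z-turn"
    from plant import manip
    o=manip.get_obs(); r=R.from_quat(o["tcp_rot"]); print("tcp",o["eef_pos"].round(4),"q",o["q"].round(3),"F",o["ft_force"].round(1),"M",o["moment"].round(2),"w",round(o["grip_width"]*85,1),"t",o["time_s"])
    print("tilt (toolx,y of world down)",r.inv().apply([0,0,-1]).round(4))
    print("shift cm",(r.inv().apply(np.array(p)-o["eef_pos"])*100).round(2))
E
python3 - <<'E'
from h import *
s,t=load("side0.pkl"),load("top0.pkl")
print(ray(s,319.7,153.7,.16),ray(t,217.5,149.8,.16),tri((s,(319.7,153.7)),(t,(217.5,149.8))))
P=cloud(t); q=P[142:158,209:226].reshape(-1,3); q=q[(q[:,2]>.155)]; print(q.mean(0),(q.max(0)+q.min(0))/2)
P=cloud(s); q=P[148:160,309:330].reshape(-1,3); q=q[(q[:,2]>.155)&(q[:,1]<.1)]; print(q.mean(0),(q.max(0)+q.min(0))/2)
rel([.586,.0715,.25])
E
```

```text
[0.58740673 0.07182166 0.16      ] [0.5862397  0.07084571 0.16      ] [0.58648988 0.07069852 0.16083004]
[0.58639342 0.07200936 0.15971546] [0.58696161 0.07213785 0.16018935]
[0.58628927 0.06934314 0.1610713 ] [0.58663002 0.07015727 0.16026584]
tcp [0.1779 0.52   0.2306] q [ 1.038  0.259  1.536 -0.     1.348 -0.203] F [-0.6 -0.2  0.1] M [ 0.01 -0.06 -0.02] w 85.1 t 0.1
tilt (toolx,y of world down) [-3.0e-04  1.6e-03  1.0e+00]
shift cm [-53.14 -29.21  -1.91]
```

>>> {"api": "arm_command", "payload": {
  "moves": "0 0 0.18 -3 -2 -3 8.54; 0 0 0.36 -9 -5 -5 8.54; 0 0 0.54 -15 -8 -5 8.54; 0 0 0.72 -21 -11.5 -5 8.54; 0 0 0.9 -27 -15 -5 8.54; 0 0 1.08 -33 -18 -5 8.54; 0 0 1.26 -39 -21 -5 8.54; 0 0 1.44 -45 -25 -5 8.54",
  "squeeze": 50
}}

```text
time_s: 1.1
eef_pos: [0.4957, 0.1705, 0.281]
tcp_rot: [0.776, 0.631, -0.0, -0.0]
ft_force: [0.9, 0.5, 0.2]
grip_width: 0.999
```

```bash
python3 -c "
from h import *
rel([.5866,.0712,.25])"
```

```text
tcp [0.4957 0.1705 0.281 ] q [0.118 0.183 1.511 0.    1.448 0.323] F [0.9 0.5 0.2] M [ 0.02 -0.07 -0.  ] w 84.9 t 1.1
tilt (toolx,y of world down) [-1.e-04  4.e-04  1.e+00]
shift cm [-7.88 10.92  3.09]
```

>>> {"api": "arm_command", "payload": {
  "moves": "0 0 0.18 -2 3 0 8.54; 0 0 0.36 -5 7 0 8.54; 0 0 0.54 -7.88 10.92 0 8.54; 0 0 0.72 -7.88 10.92 1 8.54; 0 0 0.9 -7.88 10.92 2 8.54; 0 0 1.08 -7.88 10.92 3 8.54; 0 0 1.26 -7.88 10.92 4 8.54; 0 0 1.44 -7.88 10.92 5 8.54"
}}

```text
time_s: 2.1
eef_pos: [0.5858, 0.0734, 0.2304]
tcp_rot: [0.999, -0.037, -0.001, -0.0]
ft_force: [-0.9, -0.2, 0.3]
grip_width: 0.998
```

>>> {"api": "arm_command", "payload": {
  "moves": "0 0 0.18 0 0 0 8.54; 0 0 0.36 0 0 0.5 8.54; 0 0 0.54 0 0 1 8.54; 0 0 0.72 0 0 1 8.54; 0 0 0.9 0 0 1 8.54; 0 0 1.08 0 0 1 8.54; 0 0 1.26 0 0 1 8.54; 0 0 1.26 0 0 1 8.54"
}}

```text
time_s: 3.1
eef_pos: [0.5858, 0.0734, 0.2208]
tcp_rot: [0.788, -0.616, -0.0, 0.0]
ft_force: [-0.4, 1.0, -0.2]
grip_width: 1.001
```

```bash
python3 - <<'E'
from h import *
from plant import vision
rel([.5866,.0712,.128])
import cv2
a=[]
for n,(u,v) in dict(side=(319,140),top=(219,152)).items():
    d=vision.read_camera(n); a.append(cv2.resize(d["image"][v-70:v+70,u-70:u+70,::-1],(400,400)))
cv2.imwrite("pics/pre.png",np.hstack(a))
E
```

```text
tcp [0.5858 0.0734 0.2208] q [-0.064  0.338  1.45  -0.     1.354  2.833] F [-0.4  1.  -0.2] M [ 0.01 -0.02  0.03] w 85.1 t 3.1
tilt (toolx,y of world down) [ 3.e-04 -1.e-03  1.e+00]
shift cm [ 0.23 -0.03  9.28]
```

View pics/pre.png

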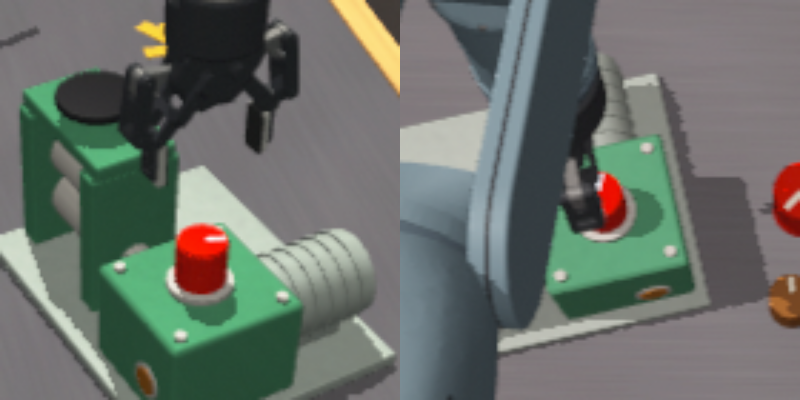

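The picture shows the open jaws centred above the cap (side crop, about 205,150 against the cap at 203,260) with clear space around. Descending now.

>>> {"api": "arm_command", "payload": {
  "moves": "0 0 0 0.23 0 1.5 8.54; 0 0 0 0.23 -0.03 3 8.54; 0 0 0 0.23 -0.03 4.5 8.54; 0 0 0 0.23 -0.03 6 8.54; 0 0 0 0.23 -0.03 7.2 8.54; 0 0 0 0.23 -0.03 8.2 8.54; 0 0 0 0.23 -0.03 9 8.54; 0 0 0 0.23 -0.03 9.2 8.54"
}}

```text
time_s: 4.2
eef_pos: [0.5868, 0.0712, 0.1288]
tcp_rot: [0.787, -0.616, -0.0, 0.0]
ft_force: [-0.5, -0.7, 0.4]
grip_width: 0.999
```

>>> {"api": "arm_command", "payload": {
  "moves": "0 0 0 0 0 0 6; 0 0 0 0 0 0 5; 0 0 0 0 0 0 4.6; 0 0 0 0 0 0 4.4; 0 0 0 0 0 0 4.2; 0 0 0 0 0 0 4; 0 0 0 0 0 0 3.8; 0 0 0 0 0 0 3.6",
  "squeeze": 40
}}

```text
time_s: 5.2
eef_pos: [0.5873, 0.0712, 0.1299]
tcp_rot: [0.787, -0.616, 0.0, -0.0]
ft_force: [-0.8, 0.4, 5.2]
grip_width: 0.508
```

```bash
python3 -c "
from h import *
rel([.5866,.0712,.129])"
```

```text
tcp [0.5873 0.0712 0.1299] q [-0.068  0.415  1.571 -0.     1.155  2.831] F [-0.8  0.4  5.2] M [0.01 0.24 0.  ] w 43.2 t 5.2
tilt (toolx,y of world down) [-3.e-04  9.e-04  1.e+00]
shift cm [-0.02  0.06  0.09]
```

>>> {"api": "arm_command", "payload": {
  "moves": "0 0 0 0 0 0 3.4; 0 0 -0.1 0 0 -0.016 3.4; 0 0 -0.25 0 0 -0.04 3.4; 0 0 -0.4 0 0 -0.064 3.4; 0 0 -0.55 0 0 -0.088 3.4; 0 0 -0.7 0 0 -0.112 3.4; 0 0 -0.85 0 0 -0.136 3.4; 0 0 -1.0 0 0 -0.16 3.4",
  "squeeze": 60
}}

```text
time_s: 6.2
eef_pos: [0.5866, 0.0712, 0.1302]
tcp_rot: [0.987, -0.161, -0.001, 0.0]
ft_force: [-0.2, -0.1, -0.3]
grip_width: 0.503
```

```bash
python3 - <<'E'
from h import *
from plant import vision
rel([.5866,.0712,.129])
import cv2
a=[]
for n,(u,v) in dict(side=(319,150),top=(219,152)).items():
    d=vision.read_camera(n); a.append(cv2.resize(d["image"][v-50:v+50,u-50:u+50,::-1],(400,400)))
cv2.imwrite("pics/t1.png",np.hstack(a))
E
```

```text
tcp [0.5866 0.0712 0.1302] q [-0.068  0.414  1.571  0.     1.158  1.826] F [-0.2 -0.1 -0.3] M [ 0.   -0.02  0.02] w 42.8 t 6.2
tilt (toolx,y of world down) [ 1.1e-03 -3.0e-04  1.0e+00]
shift cm [0.   0.   0.12]
```

View pics/t1.png

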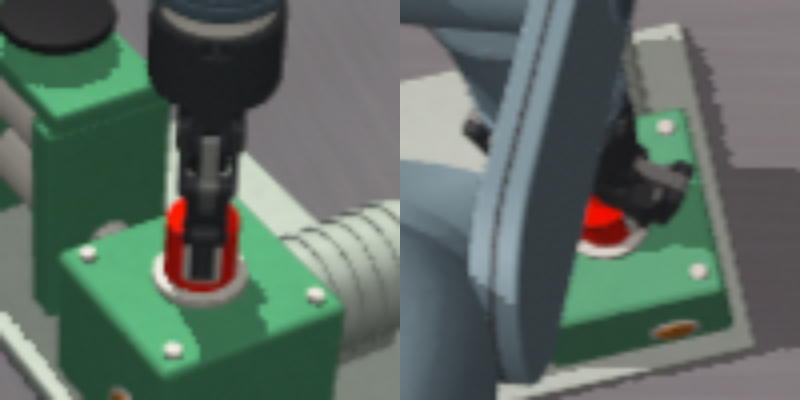

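The fingers hold the cap (side crop 200,245), and the measured force and moment are close to zero. Carrying on.

>>> {"api": "arm_command", "payload": {
  "moves": "0 0 -0.17 0 0 -0.027 3.4; 0 0 -0.34 0 0 -0.054 3.4; 0 0 -0.51 0 0 -0.081 3.4; 0 0 -0.68 0 0 -0.108 3.4; 0 0 -0.85 0 0 -0.135 3.4; 0 0 -1.02 0 0 -0.162 3.4; 0 0 -1.19 0 0 -0.189 3.4; 0 0 -1.36 0 0 -0.216 3.4"
}}

```text
time_s: 7.3
eef_pos: [0.5867, 0.0713, 0.1326]
tcp_rot: [0.869, 0.494, -0.0, -0.0]
ft_force: [0.3, 0.9, -0.7]
grip_width: 0.501
```

>>> {"api": "arm_command", "payload": {
  "moves": "0 0 -0.17 0 0 -0.027 3.4; 0 0 -0.34 0 0 -0.054 3.4; 0 0 -0.51 0 0 -0.081 3.4; 0 0 -0.68 0 0 -0.108 3.4; 0 0 -0.85 0 0 -0.135 3.4; 0 0 -1.02 0 0 -0.162 3.4; 0 0 -1.19 0 0 -0.189 3.4; 0 0 -1.36 0 0 -0.216 3.4"
}}

```text
time_s: 8.3
eef_pos: [0.5867, 0.0712, 0.1348]
tcp_rot: [0.365, 0.931, -0.0, -0.0]
ft_force: [-0.4, 0.8, 0.4]
grip_width: 0.504
```

```bash
python3 - <<'E'
from h import *
from plant import vision
rel([.5866,.0712,.129])
import cv2
a=[]
for n,(u,v) in dict(side=(319,150),top=(219,152)).items():
    d=vision.read_camera(n); a.append(cv2.resize(d["image"][v-50:v+50,u-50:u+50,::-1],(400,400)))
cv2.imwrite("pics/t2.png",np.hstack(a))
E
```

```text
tcp [0.5867 0.0712 0.1348] q [-0.068  0.41   1.565 -0.     1.167 -0.891] F [-0.4  0.8  0.4] M [0.   0.   0.05] w 42.8 t 8.3
tilt (toolx,y of world down) [-6.e-04  5.e-04  1.e+00]
shift cm [ 0.01 -0.01  0.58]
```

View pics/t2.png

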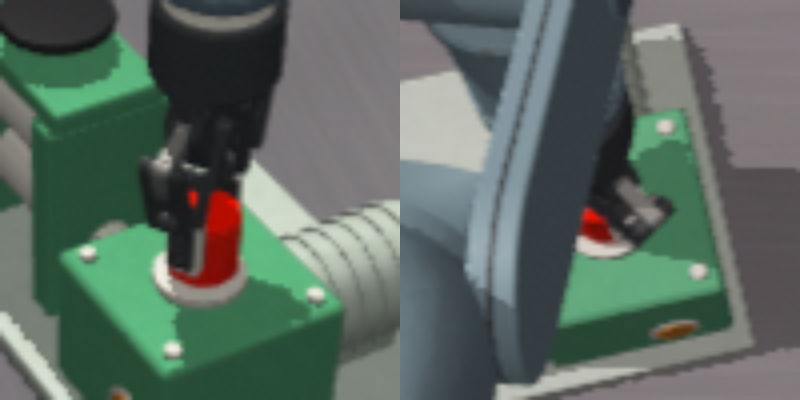

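The cap has turned: the stripe is gone from the right side of its top, and the cap stands a little higher on the flange. Continuing.

>>> {"api": "arm_command", "payload": {
  "moves": "0 0 -0.17 0 0 -0.027 3.4; 0 0 -0.34 0 0 -0.054 3.4; 0 0 -0.51 0 0 -0.081 3.4; 0 0 -0.68 0 0 -0.108 3.4; 0 0 -0.85 0 0 -0.135 3.4; 0 0 -1.02 0 0 -0.162 3.4; 0 0 -1.19 0 0 -0.189 3.4; 0 0 -1.36 0 0 -0.216 3.4"
}}

```text
time_s: 9.4
eef_pos: [0.5868, 0.0712, 0.1371]
tcp_rot: [-0.3, 0.954, 0.0, -0.0]
ft_force: [-0.4, -0.1, 0.1]
grip_width: 0.502
```

>>> {"api": "arm_command", "payload": {
  "moves": "0 0 -0.17 0 0 -0.027 3.4; 0 0 -0.34 0 0 -0.054 3.4; 0 0 -0.51 0 0 -0.081 3.4; 0 0 -0.6 0 0 -0.096 3.4; 0 0 -0.6 0 0 -0.096 3.4; 0 0 -0.6 0 0 -0.096 3.4"
}}

```text
time_s: 10.15
eef_pos: [0.5869, 0.0712, 0.1382]
tcp_rot: [-0.567, 0.824, 0.0, -0.0]
ft_force: [0.7, -0.4, -0.1]
grip_width: 0.503
```

```bash
python3 - <<'E'
from h import *
from plant import vision
rel([.5866,.0712,.129])
E
```

```text
tcp [0.5869 0.0712 0.1382] q [-0.068  0.406  1.561 -0.     1.174 -2.845] F [ 0.7 -0.4 -0.1] M [-0.01 -0.    0.03] w 42.7 t 10.15
tilt (toolx,y of world down) [-1.e-04 -2.e-04  1.e+00]
shift cm [0.01 0.03 0.92]
```

That is 0.90 of a turn with no axial load. I'll take a fresh grip for the rest rather than pull on the cap now.

>>> {"api": "arm_command", "payload": {
  "moves": "0 0 0 0 0 0 4.6; 0 0 0 0 0 0 5.2; 0 0 0 0 0 0 6; 0 0 0 0 0 0 6; 0 0 0.17 0 0 0 6; 0 0 0.34 0 0 0 6; 0 0 0.51 0 0 0 6; 0 0 0.68 0 0 0 6"
}}

```text
time_s: 11.15
eef_pos: [0.5869, 0.0712, 0.1384]
tcp_rot: [-0.259, 0.966, -0.0, -0.0]
ft_force: [-0.1, 0.0, -0.2]
grip_width: 0.7
```

>>> {"api": "arm_command", "payload": {
  "moves": "0 0 0.17 0 0 0 6; 0 0 0.34 0 0 0 6; 0 0 0.51 0 0 0 6; 0 0 0.68 0 0 0 6; 0 0 0.85 0 0 0 6; 0 0 1.02 0 0 0 6; 0 0 1.19 0 0 0 6; 0 0 1.32 0 0 0 6"
}}

```text
time_s: 12.15
eef_pos: [0.587, 0.0712, 0.1383]
tcp_rot: [0.387, 0.922, 0.0, 0.0]
ft_force: [-0.7, 0.0, -0.3]
grip_width: 0.701
```

```bash
python3 - <<'E'
from h import *
from plant import vision
rel([.5866,.0712,.1382])
import cv2
a=[]
for n,(u,v) in dict(side=(319,150),top=(219,152)).items():
    d=vision.read_camera(n); a.append(cv2.resize(d["image"][v-50:v+50,u-50:u+50,::-1],(400,400)))
cv2.imwrite("pics/t3.png",np.hstack(a))
E
```

```text
tcp [0.587  0.0712 0.1383] q [-0.068  0.406  1.561 -0.     1.174 -0.844] F [-0.7  0.  -0.3] M [-0.03 -0.   -0.08] w 59.6 t 12.15
tilt (toolx,y of world down) [ 0. -0.  1.]
shift cm [ 0.02 -0.03  0.01]
```

View pics/t3.png

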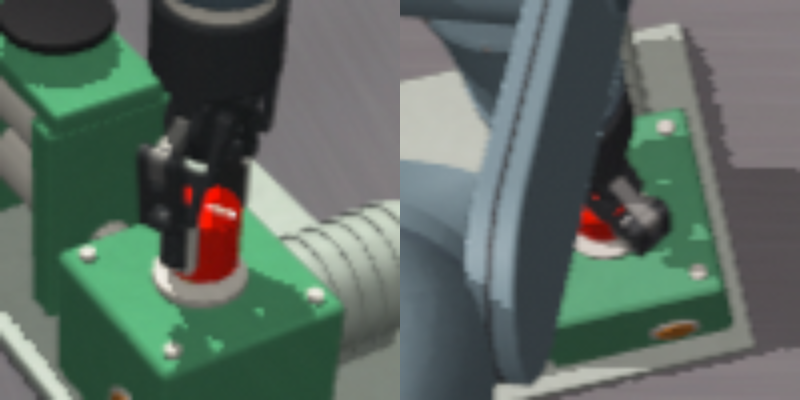

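The cap stands upright and raised. Its stripe (side crop 222,210) points to the lower right, which agrees with 0.9 of a turn. Regripping and turning on.

>>> {"api": "arm_command", "payload": {
  "moves": "0 0 0 0 0 0 5; 0 0 0 0 0 0 4.6; 0 0 0 0 0 0 4.4; 0 0 0 0 0 0 4.2; 0 0 0 0 0 0 4; 0 0 0 0 0 0 3.8; 0 0 0 0 0 0 3.4; 0 0 0 0 0 0 3.4",
  "squeeze": 50
}}

```text
time_s: 13.25
eef_pos: [0.587, 0.0712, 0.1385]
tcp_rot: [0.385, 0.923, 0.0, 0.0]
ft_force: [-0.5, 0.3, 3.6]
grip_width: 0.504
```

>>> {"api": "arm_command", "payload": {
  "moves": "0 0 -0.17 0 0 -0.027 3.4; 0 0 -0.34 0 0 -0.054 3.4; 0 0 -0.51 0 0 -0.081 3.4; 0 0 -0.68 0 0 -0.108 3.4; 0 0 -0.85 0 0 -0.135 3.4; 0 0 -1.02 0 0 -0.162 3.4; 0 0 -1.19 0 0 -0.189 3.4; 0 0 -1.36 0 0 -0.216 3.4"
}}

```text
time_s: 14.25
eef_pos: [0.5871, 0.0714, 0.1407]
tcp_rot: [-0.284, 0.959, 0.0, 0.0]
ft_force: [0.3, 0.3, 2.6]
grip_width: 0.501
```

>>> {"api": "arm_command", "payload": {
  "moves": "0 0 -0.15 0 0 -0.024 3.4; 0 0 -0.3 0 0 -0.048 3.4; 0 0 -0.45 0 0 -0.072 3.4; 0 0 -0.45 0 0 -0.1 3.4; 0 0 -0.45 0 0 -0.15 3.4; 0 0 -0.45 0 0 -0.2 3.4; 0 0 -0.45 0 0 -0.25 3.4; 0 0 -0.45 0 0 -0.3 3.4"
}}

```text
time_s: 15.25
eef_pos: [0.5868, 0.0712, 0.1434]
tcp_rot: [-0.488, 0.873, 0.0, -0.0]
ft_force: [0.6, -0.1, -0.9]
grip_width: 0.503
```

```bash
python3 - <<'E'
from h import *
rel([.5866,.0712,.1382])
E
```

```text
tcp [0.5868 0.0712 0.1434] q [-0.068  0.402  1.555 -0.     1.185 -2.658] F [ 0.6 -0.1 -0.9] M [-0.03 -0.02 -0.02] w 42.8 t 15.25
tilt (toolx,y of world down) [-2.e-04 -4.e-04  1.e+00]
shift cm [0.01 0.02 0.52]
```

The force is about −0.9 N, which is just the cap's weight, so it is free. Lifting straight up, slowly at first.

>>> {"api": "arm_command", "payload": {
  "moves": "0 0 0 0 0 -0.15 3.4; 0 0 0 0 0 -0.4 3.4; 0 0 0 0 0 -0.7 3.4; 0 0 0 0 0 -1.1 3.4; 0 0 0 0 0 -1.6 3.4; 0 0 0 0 0 -2.4 3.4; 0 0 0 0 0 -3.4 3.4; 0 0 0 0 0 -4.4 3.4"
}}

```text
time_s: 16.25
eef_pos: [0.5871, 0.0712, 0.1884]
tcp_rot: [-0.488, 0.873, -0.0, 0.0]
ft_force: [1.2, 0.8, -0.6]
grip_width: 0.503
```

```bash
python3 - <<'E'
from h import *
from plant import vision
rel([.409,-.289,.22])
import cv2
a=[]
for n,(u,v) in dict(side=(319,140),top=(219,152)).items():
    d=vision.read_camera(n); a.append(cv2.resize(d["image"][v-60:v+60,u-60:u+60,::-1],(400,400)))
cv2.imwrite("pics/t4.png",np.hstack(a))
E
```

```text
tcp [0.5871 0.0712 0.1884] q [-0.068  0.362  1.496 -0.     1.282 -2.659] F [ 1.2  0.8 -0.6] M [-0.03 -0.01  0.02] w 42.7 t 16.25
tilt (toolx,y of world down) [2.e-04 5.e-04 1.e+00]
shift cm [40.01 -3.67 -3.16]
```

View pics/t4.png

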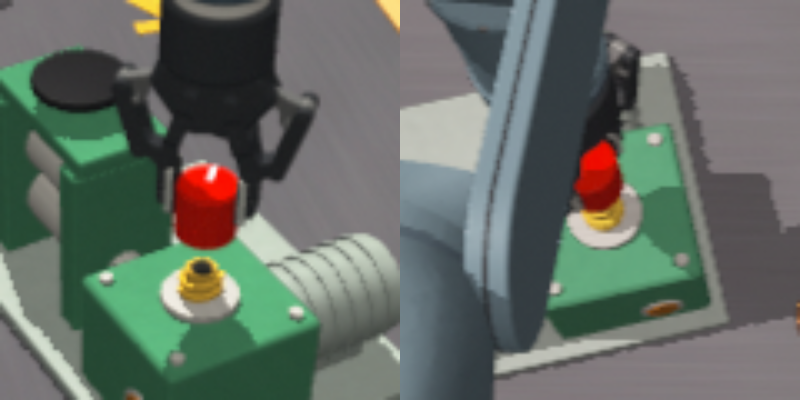

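The side view shows the cap upright in the jaws (207,205), clear of the brass neck (202,280). Carrying it to the aluminium dish.

>>> {"api": "arm_command", "payload": {
  "moves": "0 0 0.15 1 0 -1.5 3.4; 0 0 0.3 5 -0.4 -3 3.4; 0 0 0.45 10 -0.9 -3.2 3.4; 0 0 0.6 15 -1.4 -3.2 3.4; 0 0 0.75 20 -1.8 -3.2 3.4; 0 0 0.9 25 -2.3 -3.2 3.4; 0 0 1.05 30 -2.7 -3.2 3.4; 0 0 1.2 34 -3.1 -3.2 3.4"
}}

```text
time_s: 17.35
eef_pos: [0.4344, -0.2363, 0.2196]
tcp_rot: [0.093, 0.996, -0.0, 0.0]
ft_force: [0.3, -0.1, -1.3]
grip_width: 0.5
```

```bash
python3 - <<'E'
from h import *
rel([.409,-.289,.1])
E
```

```text
tcp [ 0.4344 -0.2363  0.2196] q [-0.724  0.167  1.682 -0.     1.292 -2.109] F [ 0.3 -0.1 -1.3] M [-0.   -0.02 -0.02] w 42.5 t 17.35
tilt (toolx,y of world down) [1.e-04 3.e-04 1.e+00]
shift cm [ 1.52 -5.64 11.96]
```

>>> {"api": "arm_command", "payload": {
  "moves": "0 0 0 0.8 -3 0 3.4; 0 0 0 1.52 -5.6 1 3.4; 0 0 0 1.52 -5.64 3.5 3.4; 0 0 0 1.52 -5.64 6.5 3.4; 0 0 0 1.52 -5.64 9.5 3.4; 0 0 0 1.52 -5.64 12.5 3.4; 0 0 0 1.52 -5.64 15 3.4; 0 0 0 1.52 -5.64 17 3.4"
}}

```text
time_s: 18.35
eef_pos: [0.4102, -0.2873, 0.0484]
tcp_rot: [0.09, 0.996, 0.0, -0.0]
ft_force: [-0.3, -0.9, -1.1]
grip_width: 0.504
```

```bash
python3 - <<'E'
from h import *
from plant import vision
rel([.409,-.289,.016])
import cv2
a=[]
for n,(u,v) in dict(side=(290,320),top=(350,230)).items():
    d=vision.read_camera(n); pickle.dump(d,open(n+"5.pkl","wb"));a.append(cv2.resize(d["image"][v-70:v+70,u-70:u+70,::-1],(400,400)))
cv2.imwrite("pics/t5.png",np.hstack(a))
E
```

```text
tcp [ 0.4102 -0.2873  0.0484] q [-0.834  0.377  1.878 -0.     0.887 -2.225] F [-0.3 -0.9 -1.1] M [-0.01  0.06 -0.03] w 42.9 t 18.35
tilt (toolx,y of world down) [-7.e-04 -5.e-04  1.e+00]
shift cm [ 0.08 -0.19  3.24]
```

View pics/t5.png

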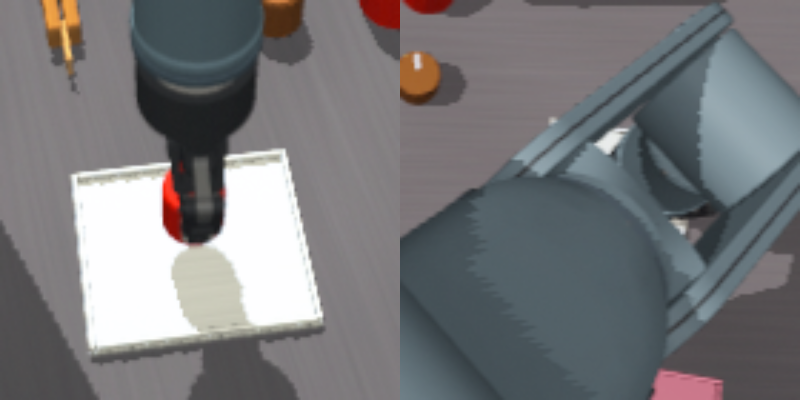

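The cap hangs over the middle of the dish (side crop 193,210). I'll lower it, then feel for the floor in small steps.

>>> {"api": "arm_command", "payload": {
  "moves": "0 0 0 0 -0.1 0.6 3.4; 0 0 0 0 -0.1 1.2 3.4; 0 0 0 0 -0.1 1.7 3.4; 0 0 0 0 -0.1 2.1 3.4; 0 0 0 0 -0.1 2.4 3.4; 0 0 0 0 -0.1 2.6 3.4; 0 0 0 0 -0.1 2.7 3.4; 0 0 0 0 -0.1 2.7 3.4"
}}

```text
time_s: 19.45
eef_pos: [0.4103, -0.2885, 0.0225]
tcp_rot: [0.09, 0.996, -0.0, 0.0]
ft_force: [-0.6, 0.7, -0.8]
grip_width: 0.504
```

>>> {"api": "arm_command", "payload": {
  "moves": "0 0 0 0 0 0.05 3.4; 0 0 0 0 0 0.1 3.4; 0 0 0 0 0 0.15 3.4; 0 0 0 0 0 0.2 3.4; 0 0 0 0 0 0.2 3.4"
}}

```text
time_s: 20.08
eef_pos: [0.4103, -0.2885, 0.0205]
tcp_rot: [0.09, 0.996, 0.0, -0.0]
ft_force: [-0.3, 0.4, -0.1]
grip_width: 0.5
```

>>> {"api": "arm_command", "payload": {
  "moves": "0 0 0 0 0 0.05 3.4; 0 0 0 0 0 0.1 3.4; 0 0 0 0 0 0.1 3.4"
}}

```text
time_s: 20.45
eef_pos: [0.4102, -0.2885, 0.0195]
tcp_rot: [0.09, 0.996, 0.0, -0.0]
ft_force: [-0.1, -0.6, -0.7]
grip_width: 0.506
```

>>> {"api": "arm_command", "payload": {
  "moves": "0 0 0 0 0 0.05 3.4; 0 0 0 0 0 0.1 3.4; 0 0 0 0 0 0.15 3.4; 0 0 0 0 0 0.15 3.4"
}}

```text
time_s: 20.95
eef_pos: [0.4102, -0.2885, 0.0179]
tcp_rot: [0.09, 0.996, 0.0, -0.0]
ft_force: [0.1, 1.0, -0.9]
grip_width: 0.502
```

>>> {"api": "arm_command", "payload": {
  "moves": "0 0 0 0 0 0.04 3.4; 0 0 0 0 0 0.08 3.4; 0 0 0 0 0 0.08 3.4"
}}

```text
time_s: 21.32
eef_pos: [0.4103, -0.2885, 0.0176]
tcp_rot: [0.09, 0.996, -0.0, 0.0]
ft_force: [-0.4, 1.4, 5.1]
grip_width: 0.501
```

>>> {"api": "arm_command", "payload": {
  "moves": "0 0 0 0 0 0.04 3.4; 0 0 0 0 0 0.08 3.4; 0 0 0 0 0 0.08 3.4"
}}

```text
time_s: 21.7
eef_pos: [0.4104, -0.2886, 0.0176]
tcp_rot: [0.09, 0.996, -0.0, 0.0]
ft_force: [-3.2, 3.6, 13.0]
grip_width: 0.501
```

Contact was felt at TCP z = 0.0176. I'll back off the overtravel and open.

>>> {"api": "arm_command", "payload": {
  "moves": "0 0 0 0 0 -0.06 3.4; 0 0 0 0 0 -0.11 3.4; 0 0 0 0 0 -0.11 3.4"
}}

```text
time_s: 22.08
eef_pos: [0.4103, -0.2885, 0.0176]
tcp_rot: [0.09, 0.996, -0.0, 0.0]
ft_force: [-1.0, 0.9, 5.0]
grip_width: 0.503
```

>>> {"api": "arm_command", "payload": {
  "moves": "0 0 0 0 0 0 4.3; 0 0 0 0 0 0 4.6; 0 0 0 0 0 0 5; 0 0 0 0 0 0 6; 0 0 0 0 0 0 7; 0 0 0 0 0 0 7; 0 0 0 0 0 0 7; 0 0 0 0 0 -0.5 7"
}}

```text
time_s: 23.08
eef_pos: [0.41, -0.2883, 0.0224]
tcp_rot: [0.09, 0.996, 0.0, -0.0]
ft_force: [-0.4, 0.0, 0.2]
grip_width: 0.819
```

>>> {"api": "arm_command", "payload": {
  "moves": "0 0 0 0 0 -1 7; 0 0 0 0 0 -2.5 7; 0 0 0 0 0 -5 7; 0 0 0 0 0 -8 7; 0 0 0 0 0 -12 7; 0 0 0 0 0 -15 7; 0 0 0 0 0 -17 7; 0 0 0 0 0 -17 7"
}}

```text
time_s: 24.08
eef_pos: [0.4111, -0.2894, 0.1951]
tcp_rot: [0.09, 0.996, -0.002, 0.002]
ft_force: [0.0, -0.5, 0.1]
grip_width: 0.821
```

```bash
python3 - <<'E'
from h import *
from plant import vision
rel([.409,-.289,.016])
import cv2
for n in ("side","top"):
    d=vision.read_camera(n); pickle.dump(d,open(n+"6.pkl","wb"));cv2.imwrite(f"pics/{n}6.png",d["image"][:,:,::-1])
E
```

```text
tcp [ 0.4111 -0.2894  0.1951] q [-0.836  0.199  1.705 -0.     1.232 -2.227] F [ 0.  -0.5  0.1] M [0.04 0.04 0.  ] w 69.8 t 24.075
tilt (toolx,y of world down) [0.004  0.0032 1.    ]
shift cm [ 0.28  0.06 17.91]
```

View pics/side6.png

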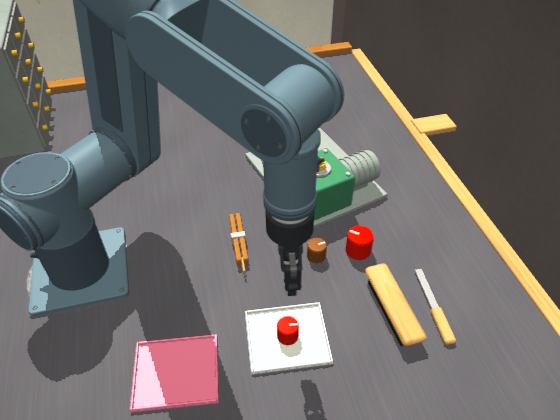

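View pics/top6.png

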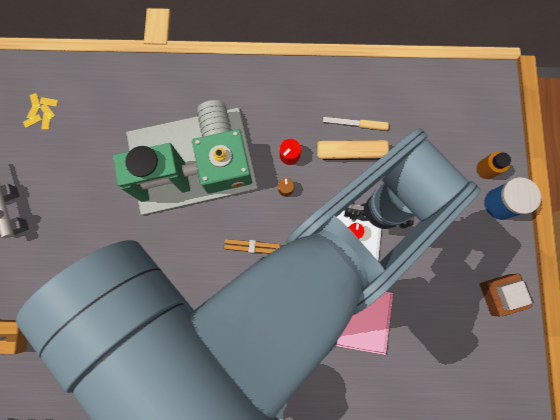

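The cap stands upright in the middle of the aluminium dish (side 288,330; top 356,231), and the brush, file and clamp look unmoved. One numeric check before handing in.

```bash
python3 - <<'E'
from h import *
from plant import manip
s=load("side6.pkl");P=cloud(s)[315:346,272:304].reshape(-1,3)
q=P[P[:,2]>.04]; print(len(q),q.mean(0),q.std(0), "floor",np.median(P[P[:,2]<.015][:,2]))
a=load("side0.pkl")["image"].astype(int);b=s["image"].astype(int)
for n,(v0,v1,u0,u1) in dict(brushfile=(260,350,362,460),clamp=(210,280,225,252)).items():
    print(n,(abs(a-b)[v0:v1,u0:u1].max(2)>40).sum())
print(manip.sign_off())
E
```

```text
356 [ 0.40979381 -0.29088209  0.04657925] [0.01104427 0.01130197 0.00214193] floor 0.005372319768060685
brushfile 0
clamp 1
the job is handed in; nothing more can be done
None
```

The red filler cap is unscrewed from the gearbox and standing open side down in the middle of the aluminium dish. I let go of it, moved the gripper clear and handed the job in at about 24 s.

- **Unscrewing:** I turned the cap about 1.2 turns anticlockwise in two grips, following the thread's rise. The axial force stayed within about 5 N throughout. It was about −0.9 N (the cap's weight) when I first lifted, so the cap came off the thread without being forced.
- **Setting down:** I lowered the cap in small steps until I felt the floor. The contact force peaked at about 13 N, and I eased it to about 5 N before opening the fingers.
- **Final checks:** The depth image puts the cap's top level at about 47 mm and centred near (0.410, −0.291), which fits a 42 mm cap standing on the dish floor. Comparing pictures from before and after shows the brush, file and ring clamp unmoved. No check failed or disagreed.

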